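# Unlock the counter lock box and hold the key turned

## Robot

A 6-joint arm with a two-finger parallel gripper is mounted at the origin on the work surface. World frame = base frame: x ahead of the robot, y to its left, z up, the work surface at z = 0. Lengths are in m, angles in rad, forces in N, time in s.
With the tool pointing down it reaches from about 0.225 to 0.875 m from the base axis. Payload 3.4 kg.
Tool frame: the origin (TCP) lies between the finger pads; the fingertips stand 11 mm ahead of it and the grasp point (between the pads) lies 8 mm behind it (tips_ahead is the distance from the TCP to the fingertips, in m); z points along the fingers, x is the direction in which the jaws open and shut, and the axes are right-handed (so a half turn about z gives the same grasp; the last joint's range is limited). The gripper opens to 85 mm and grips with 20 to 120 N. Pads are 22 mm wide; open, the fingers measure 114 mm over their backs; the gripper's body (76 mm by 85 mm) begins 54 mm behind the grasp point. The pads swing forward as they close: fully open they stand 13 mm farther back than shut.
Start: joints at [1.13, 0.276, 1.505, -0, 1.361, -0.121], TCP at [0.181, 0.546, 0.242] pointing down, gripper open.
Joint ranges: [-2.89, 2.89], [-0.75, 2.08], [0.22, 2.7], [-1.18, 4.32], [0.11, 2.71], [-2.7, 2.7]. Speed limits (rad/s): [2.57, 2.57, 3.14, 3.14, 3.14, 3.14].

## Interface

Orientations are given as a unit quaternion [w, x, y, z].
In Python, from rig import get_state, get_image, sign_off, masks_of, tips_ahead gives the robot as it stands.
- The arm moves only by the tool play_rows, never from a script. Its argument "series" is a list of rows, each an object of numbers: "fingers": the closure, from -1 (fully open) to 1 (shut); "dx", "dy", "dz": the shift along the world's x, y, z in mm; "turn": the turn about the world's z in rad. A call has 1 to 20 rows; each row shifts and turns the pose as measured when the row begins; what a row does not reach is not made up. A row lasts 1/12 s, in which the tool goes at most 41.7 mm and 7.16 degrees, less where a joint would pass 70% of its speed; a pose out of reach is approached as far as the arm can. A call with a gripper value outside its range is refused whole. The fingers move at their own pace and stop on an object; "squeeze" is the grip in N (left out, the last holds). Time passes only in rows, so rows that do not move let the fingers close. It gives the time, the measured TCP pose, the force and the opening at its end, in the units of the state.
- get_state(): the state, without advancing time (a new reading comes with each control period).
- get_image(name): name is "side" or "top"; returns a dict with "pixels" (384x512x3 uint8, red, green, blue), "vfov" (degrees; the focal length in pixels is half the picture's height over the tangent of half this angle, whatever the lens; pixels are square), "cx", "cy" (the principal point, pixels), "rvec" (rotation vector, rad) and "tvec" (3), from world to camera coordinates, as OpenCV has them. Camera axes: x right, y down, z forward; pixel columns grow to the right and rows downward; lengths in m; the calibration is good to about 2 mm. A picture is of the moment at which its call begins. There is no depth.
- sign_off(): hands the job in, once; it reports no verdict.
Trained networks look in a picture, given as the dict that the camera call returned (one of the last four; its "shot" number tells which), for a name from the list of things; names that differ only in an ending like _2 or _b are one class to them, and where a whole thing is asked for, a point or a joint stands for the part that bears it (a point fixed in the world has none). Each returns a list of dicts, best first, with "p" (0 to 1); they miss things now and then, are a little off and sometimes report something else, mostly with a low value. They report only what shows in the picture. A call takes as long as a camera call. They do not tell look-alikes from the thing itself.
- masks_of(picture, label): "region" (384x512 bool, what is visible of it) and "xy" ([column, row] in pixels, amid what is visible of it).
The state is a dict: "clock": time; "qpos": joint angles; "qd": joint speeds; "effort": joint torques, N m; "position": TCP position; "ee_rot": TCP orientation; "contact_force": force on the tool from outside, world axes, zero at the start; "moment": the same for the moment, N m; "width": finger opening in m.
Only numpy, scipy, OpenCV 4.12 (cv2) and the standard library are available. Lean on these libraries where they do the work, as an engineer would, in place of code of your own. Each camera call takes 0.05 s, during which the arm holds its last target. There are 200 camera calls.

## Task

Take the flat-bowed key out of the wooden stand, put it through the slot in the steel plate on the white lock box and push it past the sticky pins until it is fully home, then turn it a quarter turn clockwise (seen from above), up to its stop. The lock springs back by itself, so finish with the key still gripped, fully home and held at the quarter turn, ready for me to lift the lid; do not let go. Leave the T-handled key in the stand and everything else on the counter where it is.

Things in the scene. Friction and masses are not known exactly. Their poses are not given: they have to be found in the camera images.
- latch_key: The key to use: steel, 60 g, 76 mm long, standing blade down in one of the stand's two holes (either one). Origin on its axis at the underside of its round shoulder (20 mm diameter, 6 mm thick), which rests on the stand's top; z up, x along the flat of bow and blade, y across their thickness. It fits the lock both ways round (half turn about z).
- key_bow (a point): Centre of the key's flat square bow (with a small hole), 21 mm above the key's origin. The bow is 32 mm wide in the key's x, 9 mm thick in y and 30 mm tall (6 to 36 mm above the origin); grip it across its thickness.
- key_tip (a point): The end of the key's blade, on its axis, 40 mm below the key's origin. Below the shoulder comes a round neck, 6 mm diameter and 14 mm long, then the flat blade, 12 mm wide in the key's x, 6 mm thick in y, 26 mm long, its end rounded with 3 mm radius.
- keyhole (a point): Centre of the slot's mouth in the top face of the steel plate on the lock box, 104 mm above the counter; same axes as the lock box. The slot is 14 mm long in x and 8 mm wide in y, the plate 6 mm thick and 64 mm square. With the key fully home its shoulder sits on the plate and its origin is at this point, the blade along the slot.
- lockbox: White steel box with a shut lid, fixed to the counter, 170 mm (x) by 190 mm (y) by 98 mm high, steel plate on top up to 104 mm. Origin at the centre of its underside, z up, -x is its front. The slot lies 35 mm in front (-x) of its centre, on its middle line.
- barrel (a joint): Angle of the lock barrel under the plate, rad: 0 at rest (its keyway in line with the slot), growing clockwise seen from above to a stop at 1.57. It turns only once the blade is wholly below the plate (key home). A spring turns it back: 0.03 N m at 0, 0.11 at the stop. The blade has up to 0.2 rad of play in the keyway, so the barrel lags the key by up to that.
- pins (a point): On the slot's axis 16 mm below the plate's top, at the first of two sticky spring pins; the second is 10 mm deeper. They stick 2.5 mm into the barrel's keyway (13.6 by 7.6 mm, starting 7 mm below the plate's top) from its two long sides. Each takes a firm push (5 to 20 N) and stays back as far as it is pushed, so easing back 2 mm, wiggling and pushing again gets by.
- key_stand: Fixed wooden block 150 mm (x) by 60 mm (y) by 50 mm high, origin at the centre of its underside. Two holes 15 by 9 mm right through, at x = -40 and +40 mm, each holding a key whose x axis lies along the block's x (a few degrees of play).
- t_key: The other key, to be left alone: steel, same round shoulder, round shank 7 mm, round T-bar handle 56 mm long (along the block's x) and 10 mm thick, its top 33 mm above the stand. Origin as for the first key.
- moka_pot: Aluminium moka pot, 96 mm diameter, 166 mm tall, with a black handle, on a cast iron ring on the green trivet; origin under its centre, 11 mm above the counter. Leave alone.
- canister: Stainless canister, 104 mm diameter, 152 mm tall, origin under its centre. Leave alone.
- bowl: Small white ceramic bowl, 84 mm across, 40 mm tall, origin under its centre. Leave alone.
- stick: Wooden stirring stick, 170 x 9 x 5 mm, flat on the counter between stand and lock box, origin under its centre, x along it. Leave alone.
- cup: White ceramic espresso mug, 64 mm across, 60 mm tall, origin under its centre. Leave alone.
- jar: Amber glass jar, 60 mm diameter, 100 mm tall, origin under its centre. Leave alone.
Not all that is in view belongs to the job. What is shaped like the latch_key but orange, red or turquoise is not meant.

How it is judged:
By the outcome, as a careful person would: the job done as asked, in the order asked, and still so for the second after the job is handed in, while the arm keeps its last pose, push and grip.
It also fails if it takes over 45 s, if anything falls off the work surface, if the arm or the gripper's body presses on something with over 40 N, if the wrist force passes 120 N, or if a joint passes its speed limit or range.

## Working session

There is one attempt and no reset: what is moved stays moved. The work goes in short steps, Python scripts to look and compute and a tool call to move; the robot and the scene stay as the last step left them, time stands still between calls to the robot, and variables do not carry over. Pictures are saved under pics/ and viewed, about 8 in all and at most 12, crops included, and the job is handed in when it is done.

Besides the shell and the picture viewer there is one more tool, called after "Call:" as name(argument=value, ...), one argument or row to a line, values as JSON. play_rows: Moves the arm, as the interface text tells. Its arguments: {"type":"object","properties":{"series":{"type":"array"},"squeeze":{"type":"number"}},"required":["series"]}

```bash
mkdir -p pics; cat > h.py <<'E'
import numpy as np, cv2
from rig import *
def K(p):
    f=192/np.tan(np.radians(p['vfov'])/2); return np.array([[f,0,p['cx']],[0,f,p['cy']],[0,0,1.]])
def proj(p,X): return cv2.projectPoints(np.float64(X).reshape(-1,1,3),p['rvec'],p['tvec'],K(p),None)[0][:,0]
def ray(p,uv):
    R=cv2.Rodrigues(np.float64(p['rvec']))[0]; t=np.float64(p['tvec']).ravel()
    return -R.T@t, R.T@np.linalg.inv(K(p))@np.array([uv[0],uv[1],1.])
def atz(p,uv,z):
    c,d=ray(p,uv); return c+d*(z-c[2])/d[2]
def save(p,n,crop=None,s=1):
    im=p['pixels'][:,:,::-1]
    if crop: im=im[crop[1]:crop[3],crop[0]:crop[2]]
    cv2.imwrite('pics/'+n,cv2.resize(im,None,fx=s,fy=s,interpolation=cv2.INTER_CUBIC))
E
python3 - <<'E'
from h import *
print(get_state(), tips_ahead)
a=get_image('top');b=get_image('side')
for p,n in((a,'top'),(b,'side')):
    save(p,n+'0.png',None,1.5)
    print(n,{k:v for k,v in p.items() if k!='pixels'}, ray(p,(256,192)))
    for l in('latch_key','key_bow','lockbox','keyhole','key_stand','t_key','stick'):
        try:
            for m in masks_of(p,l)[:3]:
                ys,xs=np.nonzero(m['region']); print(n,l,round(m['p'],2),m['xy'],xs.min(),xs.max(),ys.min(),ys.max(),len(xs))
        except Exception as e: print(l,e)
E
```

```text
{'clock': 0.0, 'qpos': array([ 1.12998615e+00,  2.76596380e-01,  1.50616067e+00,  5.81454715e-07,
        1.36070012e+00, -1.21006895e-01]), 'qd': array([-5.24163319e-04, -8.00582885e-04,  2.12496830e-04,  1.66149658e-03,
        1.08306783e-03, -5.37063996e-05]), 'effort': array([ 1.58296280e-04, -4.16775155e+01, -2.45802605e+01, -1.85791937e-04,
        1.12194935e-02,  1.92972124e-05]), 'position': array([0.18055262, 0.54536726, 0.24142794]), 'ee_rot': array([ 4.50368744e-04,  8.10672189e-01,  5.85499558e-01, -8.16257201e-04]), 'contact_force': array([-0.37445053,  0.11933968,  0.15184153]), 'moment': array([-0.04021136,  0.0520347 , -0.03567358]), 'width': 0.08547804493388629} 0.011
top {'vfov': 43.86346051995529, 'cx': 252.81912441591203, 'cy': 190.36150326599284, 'rvec': array([ 2.17649093, -2.17965838,  0.07223254]), 'tvec': array([-0.03921487,  0.62016351,  1.31361157]), 'shot': 1} (array([ 0.51869443, -0.05289753,  1.3564195 ]), array([ 0.07241812,  0.00289553, -0.99739838]))
top latch_key 0.55 [149.4, 230.3] 145 153 219 230 87
top latch_key 0.54 [167.1, 190.0] 164 173 184 1
[... 758 characters left out ...]
9862449]))
side latch_key 0.67 [230.8, 283.2] 222 237 276 293 190
side latch_key 0.63 [288.9, 273.0] 288 295 263 283 104
side latch_key 0.56 [267.9, 309.6] 261 277 303 317 192
side key_bow 0.73 [268.7, 310.0] 262 277 304 317 160
side key_bow 0.65 [291.9, 276.5] 288 295 263 283 103
side key_bow 0.6 [227.4, 280.9] 222 237 275 293 197
side lockbox 0.95 [278.6, 160.8] 235 319 121 208 5119
side keyhole 0.8 [278.4, 165.5] 234 318 121 208 5162
side key_stand 0.81 [289.9, 324.1] 248 325 296 354 2195
side t_key 0.55 [307.5, 323.3] 294 321 317 334 247
side stick 0.8 [312.9, 264.9] 278 349 255 268 268
side stick 0.54 [280.0, 163.7] 233 319 120 209 5226
side stick 0.21 [269.1, 311.7] 262 277 303 317 167
```

View pics/top0.png

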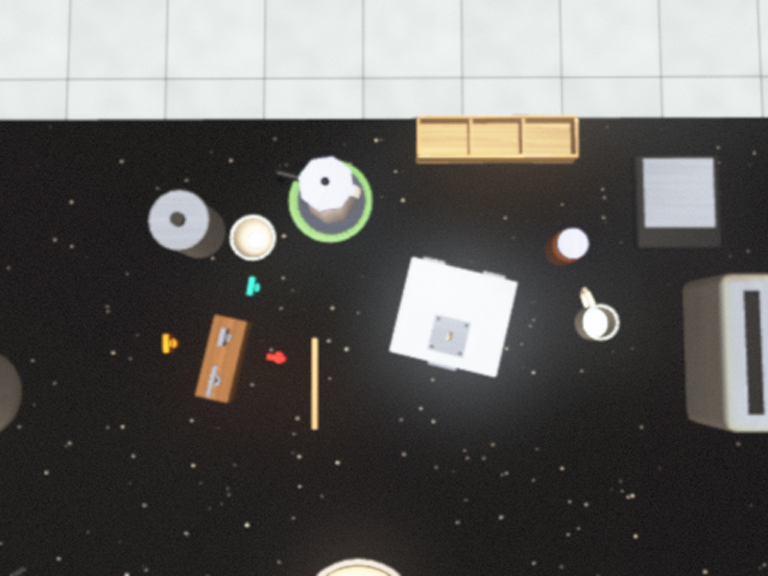

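View pics/side0.png

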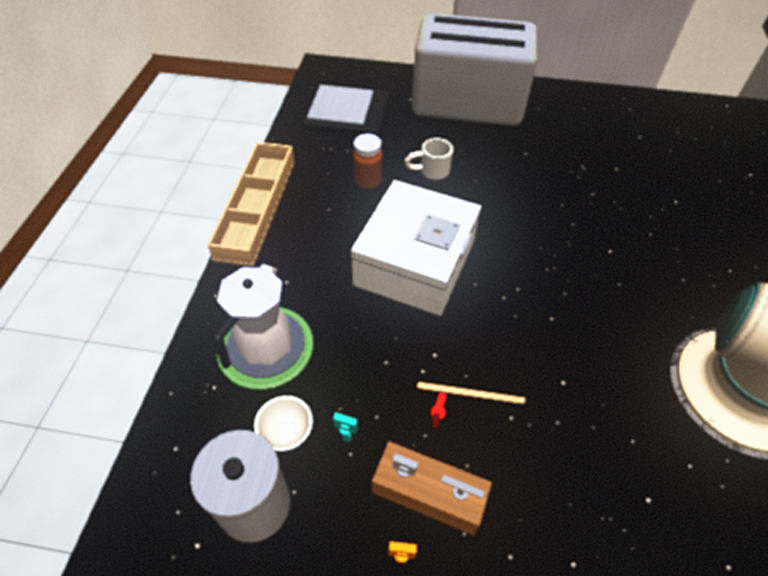

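The top view shows the stand at about (222,358) in 1.5x pixels. The latch key, with its flat bow, is in the far hole at (224,335), the T key is in the near hole at (214,378), and the plate's slot is at (449,336). The side view agrees: bow at (405,464), plate at (437,231).

```bash
python3 - <<'E'
from h import *
a=get_image('top');b=get_image('side')
def c(p,u,v,s=6,w=33): 
    im=p['pixels'][v-w:v+w,u-w:u+w,::-1]; return cv2.resize(im,None,fx=s,fy=s,interpolation=cv2.INTER_CUBIC)
m=np.vstack([np.hstack([c(a,148,238,6,25),c(a,299,224,6,25)]),np.hstack([c(b,285,322,5,30),c(b,290,156,6,25)])]); cv2.imwrite('pics/m1.png',m); print(m.shape)
for p,n in((a,'top'),(b,'side')):
    # lid outline of the plate: grey region inside white
    g=p['pixels'].astype(int)
    u,v=(299,224) if n=='top' else (291,155)
    s=g[v-20:v+20,u-20:u+20].sum(2)//3
    print(n); print('\n'.join(' '.join('%3d'%x for x in r) for r in s[4:36,4:36]))
E
```

```text
(600, 600, 3)
top
248 248 248 248 249 249 249 247 248 247 249 248 248 249 249 249 249 249 249 248 249 249 249 249 249 249 249 248 249 249 249 249
248 248 248 249 249 249 246 242 239 242 245 245 246 247 248 248 249 249 249 250 249 248 249 248 249 249 249 249 249 249 249 249
249 249 248 249 249 248 243 231 220 221 227 232 237 242 245 245 246 247 248 249 248 248 248 248 249 249 249 249 249 249 249 249
248 249 248 249 249 248 241 225 197 191 204 217 221 226 228 231 237 240 244 246 246 247 247 248 248 249 249 248 249 249 249 248
249 249 249 249 249 247 236 216 186 174 194 211 217 219 220 219 222 224 227 231 236 239 242 244 246 247 248 248 249 249 249 248
248 249 249 249 248 246 234 216 197 190 205 215 217 219 217 216 219 217 220 221 221 225 227 231 237 240 242 244 247 247 248 248
248 249 248 249 248 242 228 216 211 210 211 215 217 216 215 217 216 216 219 219 218 219 220 219 222 222 223 229 236 239 242 246
248 249 249 249 248 241 227 217 215 215 216 216 214 214 216 215 215 215 214 216 217 215 218 215 216 217 213 208 213 220 229 242
249 249 249 249 247 236 223 215 216 217 217 216 216 216 21
[... 6414 characters left out ...]
 206 189 177 168 158 154 172 215 248 253 252 252 252 252 252
251 251 251 251 251 251 251 251 251 251 252 252 252 252 253 254 253 253 249 243 235 203 168 176 232 251 252 252 252 252 252 253
251 251 251 251 251 251 251 251 251 251 251 251 251 251 252 252 252 253 253 253 253 251 242 237 249 253 252 251 252 252 253 252
251 251 251 251 251 251 251 251 251 251 251 251 251 251 252 251 251 252 252 252 253 253 253 252 252 252 251 251 252 253 253 245
251 251 251 251 251 251 251 251 251 252 251 251 251 251 251 252 251 251 251 251 252 252 252 252 252 252 251 251 252 253 251 215
251 251 251 251 251 251 251 251 251 251 251 251 251 251 251 251 251 251 251 251 251 252 252 252 252 252 252 252 253 254 240 165
```

View pics/m1.png

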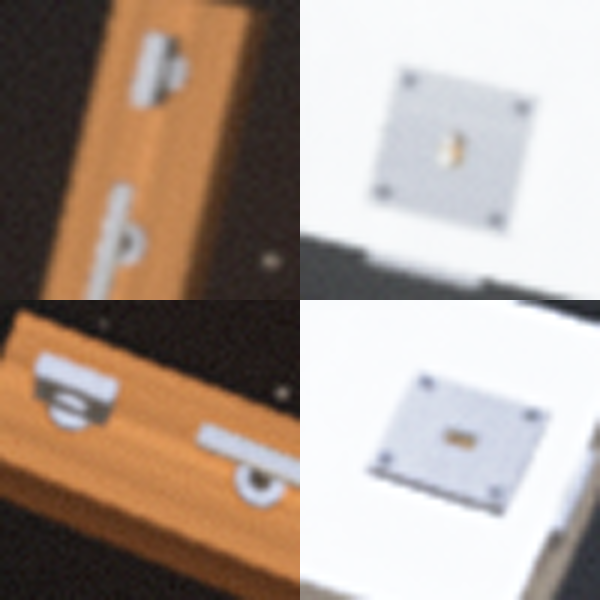

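```bash
cat > m.py <<'E'
from h import *
a=get_image('top');b=get_image('side')
def blob(p,u,v,w=3):
    g=p['pixels'].astype(float).mean(2)[v-w:v+w+1,u-w:u+w+1]; wt=np.clip(207-g,0,None)
    # keep the connected dark spot only
    y,x=np.mgrid[-w:w+1,-w:w+1]; return u+(x*wt).sum()/wt.sum(), v+(y*wt).sum()/wt.sum()
S={'top':[(292,212),(310,216),(287,230),(306,235)],'side':[(286,144),(303,150),(279,157),(297,162)]}
for p,n in((a,'top'),(b,'side')):
    q=np.array([atz(p,blob(p,*c,w=2),.104) for c in S[n]]); print(n,q.round(4).tolist(),'mean',q.mean(0).round(4))
    d=q[0]-q[1];e=q[2]-q[0];f=q[2]-q[3]; print([np.degrees(np.arctan2(k[1],k[0])).round(1) for k in(q[0]-q[2],q[1]-q[3],q[0]-q[1],q[2]-q[3])],[np.linalg.norm(k).round(4) for k in(q[0]-q[2],q[1]-q[3],q[0]-q[1],q[2]-q[3])])
    m=[m for m in masks_of(p,'key_stand')][0]['region'].astype(np.uint8)
    c=max(cv2.findContours(m,0,2)[0],key=cv2.contourArea); pts=np.array([atz(p,x,.05)[:2] for x in c[:,0].astype(float)],np.float32)
    r=cv2.minAreaRect(pts); print('stand',cv2.boxPoints(r).round(4).tolist(),r)
    # bow top strip: bright bluish-grey pixels
    u,v=(148,225) if n=='top' else (270,305)
    g=p['pixels'].astype(int); w=10
    B=g[v-w:v+w,u-w:u+w,2]; print(u-w,v-w); print('\n'.join(' '.join('%3d'%x for x in r) for r in B))
print('bow top', atz(a,(148,224.7),.086), atz(b,(270.4,305.3),.086))
E
python3 m.py
```

```text
top [[0.5568, -0.1432, 0.104], [0.5446, -0.1917, 0.104], [0.5086, -0.1317, 0.104], [0.4965, -0.1798, 0.104]] mean [ 0.5266 -0.1616  0.104 ]
[np.float64(-13.4), np.float64(-13.9), np.float64(75.8), np.float64(75.9)] [np.float64(0.0496), np.float64(0.0495), np.float64(0.0501), np.float64(0.0496)]
stand [[0.4023999869823456, 0.22849999368190765], [0.5509999990463257, 0.19259999692440033], [0.5677000284194946, 0.26179999113082886], [0.4189999997615814, 0.29760000109672546]] ((0.4850403666496277, 0.24513082206249237), (0.071121446788311, 0.1529398262500763), 76.42953491210938)
138 215
 35  36  41  54  75  87  85  79  82  82  84  84  83  89  89  90  88  87  77  81
 33  34  41  62  82  85  86  81  83  84  86  87  87  86  89  89  87  85  82  85
 35  35  45  69  83  84  82  82  85  91  98 101  93  93  91  91  88  84  79  83
 32  35  51  71  80  82  84  83  96 126 142 138 114  96  86  89  87  79  79  80
 30  37  55  76  86  86  82  85 113 163 193 186 152 106  83  87  85  85  78  84
 33  42  58  78  88  87  83  92 122 179 203 198 154  96  81  82  83  83  83  82
 33  44  66  78  82  84  83  96 1
[... 2658 characters left out ...]
77 199 219 231 233 231 233 232 233 226 214 190 168 143 105  84
 81  80  85  92 106 130 157 191 213 226 229 233 230 231 229 225 223 212 155  96
 88  86  83  75  79  83  93 126 153 173 194 218 229 230 230 232 235 227 160  94
 87  82  85  79  74  83 111 128 131 127 134 154 192 215 223 229 233 213 144  82
 84  80  85  79  80  95 150 191 199 189 152 126 123 152 175 199 212 177 112  76
 81  83  75  80  81  98 121 158 189 210 207 167 114  95 108 127 149 125  86  73
 83  82  80  80  89 142 149 129 134 159 183 174 119  82  74  82  92  88  72  76
 82  83  81  76  98 171 208 193 171 153 145 134  96  79  80  79  82  84  75  79
bow top [0.52413867 0.23853811 0.086     ] [0.52577428 0.23685673 0.086     ]
```

Both views put the slot at about (0.527, -0.161) with the box yawed about -13.7°. The bow is at about (0.525, 0.238) with nearly the same yaw. I'm moving above the key now.

Call:
play_rows(
  series=[
    {"dx":29,"dy":-26,"dz":-5,"turn":0.02,"fingers":-1},
    {"dx":29,"dy":-26,"dz":-5,"turn":0.02,"fingers":-1},
    {"dx":29,"dy":-26,"dz":-5,"turn":0.02,"fingers":-1},
    {"dx":29,"dy":-26,"dz":-5,"turn":0.02,"fingers":-1},
    {"dx":29,"dy":-26,"dz":-5,"fingers":-1},
    {"dx":29,"dy":-26,"dz":-5,"fingers":-1},
    {"dx":29,"dy":-26,"dz":-5,"fingers":-1},
    {"dx":29,"dy":-26,"dz":-5,"fingers":-1},
    {"dx":29,"dy":-26,"fingers":-1},
    {"dx":29,"dy":-26,"fingers":-1},
    {"dx":25,"dy":-22,"fingers":-1},
    {"dx":15,"dy":-15,"fingers":-1},
    {"fingers":-1},
  ],
  squeeze=100,
)

```text
invalid input at $.series[4]: expected keys fingers, dx, dy, dz, turn
```

Call:
play_rows(
  series=[
    {"dx":29,"dy":-26,"dz":-5,"turn":0.02,"fingers":-1},
    {"dx":29,"dy":-26,"dz":-5,"turn":0.02,"fingers":-1},
    {"dx":29,"dy":-26,"dz":-5,"turn":0.02,"fingers":-1},
    {"dx":29,"dy":-26,"dz":-5,"turn":0.02,"fingers":-1},
    {"dx":29,"dy":-26,"dz":-5,"turn":0,"fingers":-1},
    {"dx":29,"dy":-26,"dz":-5,"turn":0,"fingers":-1},
    {"dx":29,"dy":-26,"dz":-5,"turn":0,"fingers":-1},
    {"dx":29,"dy":-26,"dz":-5,"turn":0,"fingers":-1},
    {"dx":29,"dy":-26,"dz":0,"turn":0,"fingers":-1},
    {"dx":29,"dy":-26,"dz":0,"turn":0,"fingers":-1},
    {"dx":25,"dy":-22,"dz":0,"turn":0,"fingers":-1},
    {"dx":15,"dy":-15,"dz":0,"turn":0,"fingers":-1},
    {"dx":0,"dy":0,"dz":0,"turn":0,"fingers":-1},
  ],
  squeeze=100,
)

```text
clock: 2.18
position: [0.5226, 0.2358, 0.2017]
ee_rot: [-0.001, 0.783, 0.622, 0.004]
contact_force: [-0.9, 0.4, -0.7]
width: 0.0852
```

Call:
play_rows(
  series=[
    {"dx":1,"dy":1,"dz":-30,"turn":-0.01,"fingers":-1},
    {"dx":1,"dy":1,"dz":-30,"turn":0,"fingers":-1},
    {"dx":0,"dy":0,"dz":-30,"turn":0,"fingers":-1},
    {"dx":0,"dy":0,"dz":-18,"turn":0,"fingers":-1},
    {"dx":0,"dy":0,"dz":0,"turn":0,"fingers":-1},
  ],
)

```text
clock: 2.6
position: [0.5269, 0.238, 0.093]
ee_rot: [-0.001, 0.788, 0.616, 0.008]
contact_force: [0.1, 0.3, -0.5]
width: 0.0853
```

```bash
python3 - <<'E'
from h import *
s=get_state(); print(s['position'],s['ee_rot'],s['contact_force'])
b=get_image('side'); save(b,'s2.png',(210,240,340,340),6)
print(proj(b,[s['position'], [.525,.238,.086]]))
E
```

```text
[0.52688977 0.23797115 0.0929755 ] [-0.00084615  0.78751265  0.61624717  0.00790763] [ 0.08146128  0.30981174 -0.49166034]
[[269.91053146 304.48471051]
 [270.70713285 305.92442478]]
```

View pics/s2.png

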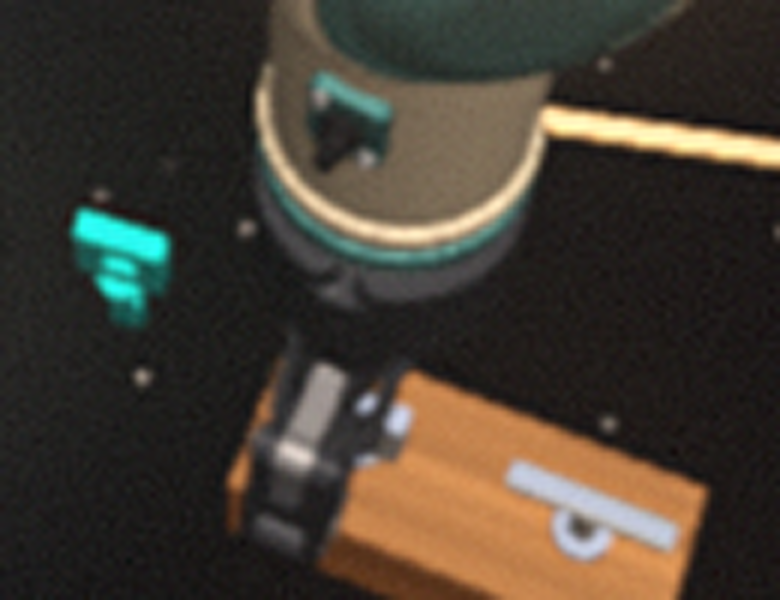

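The side crop shows the fingers straddling the bow, with the bow's right end at about (408,420) in the crop. The T key and the turquoise key are clear. I'm going down and closing.

Call:
play_rows(
  series=[
    {"dx":-1,"dy":0,"dz":-12,"turn":0,"fingers":-1},
    {"dx":-1,"dy":0,"dz":-9,"turn":0,"fingers":-1},
    {"dx":0,"dy":0,"dz":0,"turn":0,"fingers":1},
    {"dx":0,"dy":0,"dz":0,"turn":0,"fingers":1},
    {"dx":0,"dy":0,"dz":0,"turn":0,"fingers":1},
    {"dx":0,"dy":0,"dz":0,"turn":0,"fingers":1},
    {"dx":0,"dy":0,"dz":0,"turn":0,"fingers":1},
    {"dx":0,"dy":0,"dz":0,"turn":0,"fingers":1},
    {"dx":0,"dy":0,"dz":0,"turn":0,"fingers":1},
    {"dx":0,"dy":0,"dz":0,"turn":0,"fingers":1},
    {"dx":0,"dy":0,"dz":0,"turn":0,"fingers":1},
    {"dx":0,"dy":0,"dz":0,"turn":0,"fingers":1},
  ],
)

```text
clock: 3.65
position: [0.5292, 0.2412, 0.0817]
ee_rot: [0.002, 0.787, 0.617, 0.015]
contact_force: [0.1, -0.2, -0.1]
width: 0.0062
```

```bash
python3 - <<'E'
from h import *
s=get_state(); print(s['position'],s['ee_rot'],s['contact_force'],s['width'],s['moment'])
a=get_image('top');b=get_image('side'); 
s=get_state(); print(s['position'],s['ee_rot'],s['contact_force'],s['width'],s['moment'])
A=cv2.resize(a['pixels'][200:270,105:195,::-1],None,fx=6,fy=6)[:420];B=cv2.resize(b['pixels'][260:350,215:335,::-1],None,fx=6,fy=6)
cv2.imwrite('pics/s3.png',B)
E
```

```text
[0.52917188 0.2412281  0.08172082] [0.00195456 0.78657671 0.61730897 0.01492967] [ 0.13675292 -0.22590666 -0.07722722] 0.006218244670911785 [-0.11670595  0.07686727  0.03339902]
[0.52918905 0.24124526 0.0817064 ] [0.00196456 0.78656884 0.617319   0.01492798] [-0.29460629 -1.67237764 -0.25387059] 0.0064203226708203325 [-0.0512308   0.01730726 -0.05299226]
```

View pics/s3.png

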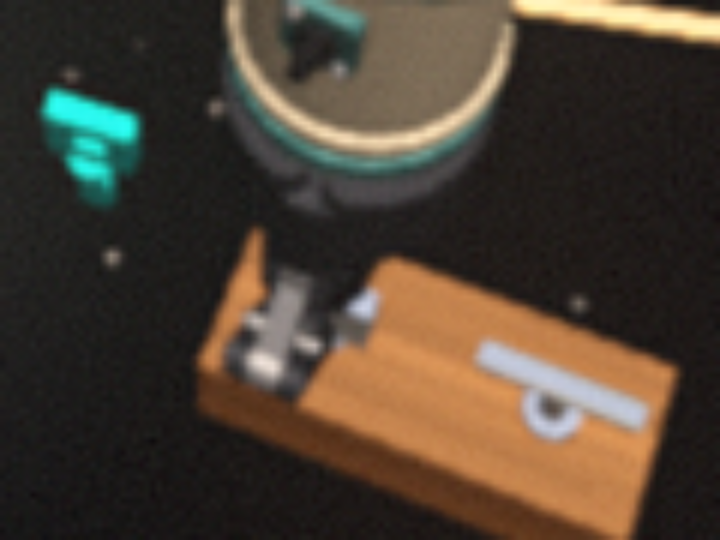

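Width reads 6.3 mm where 9 was expected. The last descent also stopped 10 mm short, because rows re-base on the measured pose. I'll open, go lower and back to x≈0.526, and regrip.

Call:
play_rows(
  series=[
    {"dx":0,"dy":0,"dz":0,"turn":0,"fingers":-0.2},
    {"dx":0,"dy":0,"dz":0,"turn":0,"fingers":-0.2},
    {"dx":0,"dy":0,"dz":0,"turn":0,"fingers":-0.2},
    {"dx":0,"dy":0,"dz":0,"turn":0,"fingers":-0.2},
    {"dx":-1,"dy":0,"dz":-3,"turn":0,"fingers":-0.2},
    {"dx":-2,"dy":-1,"dz":-3,"turn":0,"fingers":-0.2},
    {"dx":-2,"dy":-1,"dz":-3,"turn":0,"fingers":-0.2},
  ],
)

```text
clock: 4.33
position: [0.5255, 0.2403, 0.073]
ee_rot: [0.002, 0.787, 0.617, 0.017]
contact_force: [-0.2, -0.2, -0.2]
width: 0.0513
```

Call:
play_rows(
  series=[
    {"dx":0,"dy":0,"dz":0,"turn":0,"fingers":1},
    {"dx":0,"dy":0,"dz":0,"turn":0,"fingers":1},
    {"dx":0,"dy":0,"dz":0,"turn":0,"fingers":1},
    {"dx":0,"dy":0,"dz":0,"turn":0,"fingers":1},
    {"dx":0,"dy":0,"dz":0,"turn":0,"fingers":1},
    {"dx":0,"dy":0,"dz":0,"turn":0,"fingers":1},
    {"dx":0,"dy":0,"dz":0,"turn":0,"fingers":1},
  ],
)

```text
clock: 4.92
position: [0.5239, 0.2397, 0.0719]
ee_rot: [0.002, 0.787, 0.617, 0.016]
contact_force: [0.4, -0.0, -0.2]
width: 0.007
```

Call:
play_rows(
  series=[
    {"dx":0,"dy":0,"dz":0,"turn":0,"fingers":1},
    {"dx":0,"dy":0,"dz":8,"turn":0,"fingers":1},
    {"dx":0,"dy":0,"dz":10,"turn":0,"fingers":1},
    {"dx":0,"dy":0,"dz":15,"turn":0,"fingers":1},
    {"dx":0,"dy":0,"dz":25,"turn":0,"fingers":1},
    {"dx":0,"dy":0,"dz":30,"turn":0,"fingers":1},
    {"dx":0,"dy":0,"dz":30,"turn":0,"fingers":1},
    {"dx":0,"dy":0,"dz":30,"turn":0,"fingers":1},
    {"dx":0,"dy":0,"dz":5,"turn":0,"fingers":1},
    {"dx":0,"dy":0,"dz":0,"turn":0,"fingers":1},
  ],
)

```text
clock: 5.75
position: [0.523, 0.2389, 0.2373]
ee_rot: [0.003, 0.787, 0.617, 0.017]
contact_force: [0.4, 0.1, -1.0]
width: 0.0071
```

```bash
python3 - <<'E'
from h import *
s=get_state(); print(s['position'],s['ee_rot'],s['contact_force'],s['width'],s['moment'])
a=get_image('top');b=get_image('side') 
print(proj(b,s['position']),proj(a,s['position']))
u,v=proj(b,s['position'])[0].astype(int)
save(b,'s4.png',(u-50,v-35,u+60,v+65),6)
E
```

```text
[0.52296939 0.23885625 0.23732817] [0.00260407 0.78663492 0.61718479 0.01678293] [ 0.38205047  0.11825888 -0.9642743 ] 0.0071356946118837404 [ 0.00389332  0.0298137  -0.04159415]
[[275.78948608 273.93661485]] [[133.09868698 224.9393649 ]]
```

View pics/s4.png

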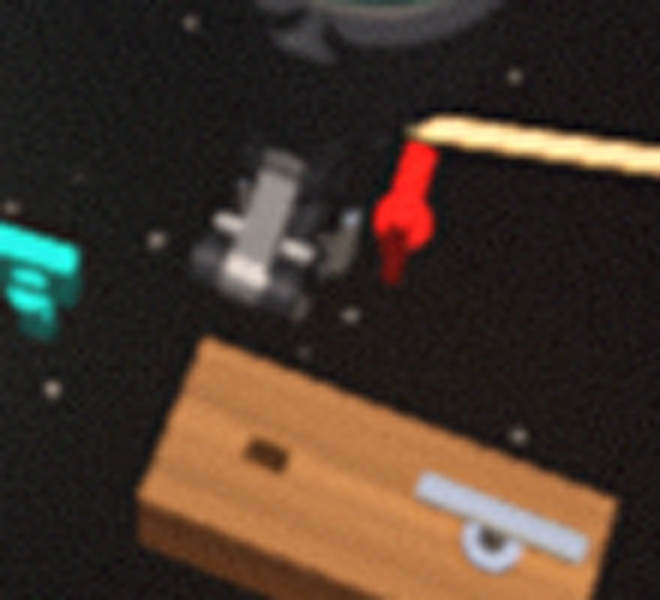

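The key is out: its hole is empty at about (267,455) in the crop, the bow edge is visible beside the pads at (345,240), and the T key is untouched. I'm carrying it over the lock.

Call:
play_rows(
  series=[
    {"dx":0,"dy":-10,"dz":0,"turn":0,"fingers":1},
    {"dx":1,"dy":-22,"dz":0,"turn":0,"fingers":1},
    {"dx":0,"dy":-30,"dz":0,"turn":0,"fingers":1},
    {"dx":1,"dy":-30,"dz":0,"turn":0,"fingers":1},
    {"dx":0,"dy":-30,"dz":0,"turn":0,"fingers":1},
    {"dx":1,"dy":-30,"dz":0,"turn":0,"fingers":1},
    {"dx":0,"dy":-30,"dz":0,"turn":0,"fingers":1},
    {"dx":1,"dy":-30,"dz":0,"turn":0,"fingers":1},
    {"dx":0,"dy":-30,"dz":0,"turn":0,"fingers":1},
    {"dx":0,"dy":-30,"dz":-2,"turn":0,"fingers":1},
    {"dx":0,"dy":-30,"dz":-3,"turn":0,"fingers":1},
    {"dx":0,"dy":-30,"dz":-5,"turn":0,"fingers":1},
    {"dx":0,"dy":-25,"dz":-6,"turn":0,"fingers":1},
    {"dx":0,"dy":-15,"dz":-6,"turn":0,"fingers":1},
    {"dx":0,"dy":-8,"dz":-6,"turn":0,"fingers":1},
    {"dx":0,"dy":0,"dz":0,"turn":0,"fingers":1},
  ],
)

```text
clock: 7.18
position: [0.5031, -0.1655, 0.1774]
ee_rot: [-0.016, 0.786, 0.618, -0.006]
contact_force: [0.1, 0.2, -0.5]
width: 0.0074
```

```bash
cat > st.py <<'E'
from h import *
from scipy.spatial.transform import Rotation as Ro
def st():
    s=get_state(); R=Ro.from_quat(np.roll(s['ee_rot'],-1)).as_matrix()
    print('t',round(s['clock'],2),'p',s['position'].round(4),'z',R[:,2].round(3),'x',R[:,0].round(3),'ang',np.degrees(np.arctan2(R[1,0],R[0,0])).round(2),'F',s['contact_force'].round(1),'M',s['moment'].round(2),'w',round(s['width'],4)); return s,R
E
python3 - <<'E'
from st import *
s,R=st()
E
```

```text
t 7.18 p [ 0.5031 -0.1655  0.1774] z [-0.029  0.018 -0.999] x [0.236 0.972 0.011] ang 76.37 F [ 0.1  0.2 -0.5] M [0.03 0.03 0.04] w 0.0074
```

Call:
play_rows(
  series=[
    {"dx":4,"dy":1,"dz":2,"turn":0,"fingers":1},
    {"dx":6,"dy":1,"dz":2,"turn":0,"fingers":1},
    {"dx":6,"dy":1,"dz":1,"turn":0,"fingers":1},
    {"dx":4,"dy":1,"dz":0,"turn":0,"fingers":1},
    {"dx":3,"dy":0,"dz":0,"turn":0,"fingers":1},
    {"dx":0,"dy":0,"dz":0,"turn":0,"fingers":1},
  ],
)

```text
clock: 7.68
position: [0.5278, -0.1563, 0.1818]
ee_rot: [-0.019, 0.785, 0.62, -0.006]
contact_force: [-0.4, 0.2, -1.1]
width: 0.0071
```

```bash
python3 - <<'E'
from st import *
s,R=st()
a=get_image('top');b=get_image('side')
for p in(a,b): print(proj(p,[s['position'],s['position']+R[:,2]*.062,[.5272,-.161,.104]]).round(1).tolist())
A=cv2.resize(a['pixels'][198:250,272:326,::-1],None,fx=7,fy=7,interpolation=2);B=cv2.resize(b['pixels'][118:170,262:316,::-1],None,fx=7,fy=7,interpolation=2)
cv2.imwrite('pics/s5.png',np.hstack([A,B]))
E
```

```text
t 7.68 p [ 0.5278 -0.1563  0.1818] z [-0.032  0.022 -0.999] x [0.232 0.973 0.014] ang 76.57 F [-0.4  0.2 -1.1] M [-0.04 -0.02 -0.  ] w 0.0071
[[299.5, 222.9], [296.9, 223.8], [298.7, 223.3]]
[[293.7, 133.0], [292.2, 151.2], [291.4, 153.7]]
```

View pics/s5.png

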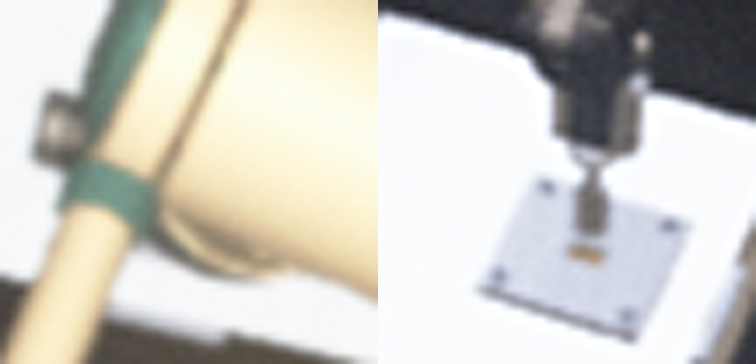

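The side view shows the blade tip at (592,235) in the crop and the slot at (586,253). This matches the model to about 1 mm. The tool is tilted about 2°, so I'll test whether a fast move out and a slow return takes the tilt out.

Call:
play_rows(
  series=[
    {"dx":0,"dy":15,"dz":5,"turn":0,"fingers":1},
    {"dx":0,"dy":40,"dz":5,"turn":0,"fingers":1},
    {"dx":0,"dy":40,"dz":0,"turn":0,"fingers":1},
    {"dx":0,"dy":40,"dz":0,"turn":0,"fingers":1},
    {"dx":0,"dy":40,"dz":0,"turn":0,"fingers":1},
    {"dx":0,"dy":0,"dz":0,"turn":0,"fingers":1},
  ],
)

```text
clock: 8.28
position: [0.5262, 0.0231, 0.1927]
ee_rot: [-0.018, 0.787, 0.617, -0.006]
contact_force: [-0.1, -0.8, -1.2]
width: 0.0073
```

```bash
python3 -c "
from st import *
st()"
```

```text
t 8.28 p [0.5262 0.0231 0.1927] z [-0.031  0.022 -0.999] x [0.239 0.971 0.014] ang 76.2 F [-0.1 -0.8 -1.2] M [-0.09 -0.03 -0.01] w 0.0073
```

Call:
play_rows(
  series=[
    {"dx":0,"dy":-15,"dz":0,"turn":0,"fingers":1},
    {"dx":0,"dy":-30,"dz":0,"turn":0,"fingers":1},
    {"dx":0,"dy":-30,"dz":0,"turn":0,"fingers":1},
    {"dx":1,"dy":-30,"dz":-1,"turn":0,"fingers":1},
    {"dx":1,"dy":-30,"dz":-2,"turn":0,"fingers":1},
    {"dx":1,"dy":-20,"dz":-3,"turn":0,"fingers":1},
    {"dx":0,"dy":-12,"dz":-4,"turn":0,"fingers":1},
    {"dx":0,"dy":-6,"dz":0,"turn":0,"fingers":1},
    {"dx":0,"dy":0,"dz":0,"turn":0,"fingers":1},
  ],
)

```text
clock: 9.03
position: [0.5263, -0.1506, 0.1842]
ee_rot: [-0.018, 0.782, 0.623, -0.005]
contact_force: [0.3, -0.2, 0.2]
width: 0.0069
```

```bash
python3 -c "
from st import *
st()"
```

```text
t 9.03 p [ 0.5263 -0.1506  0.1842] z [-0.03   0.022 -0.999] x [0.223 0.975 0.015] ang 77.11 F [ 0.3 -0.2  0.2] M [ 0.04  0.03 -0.05] w 0.0069
```

```bash
cat > ax.py <<'E'
from st import *
def axis(show=True):
    s,R=st(); b=get_image('side'); g=b['pixels'].astype(float).mean(2)
    c=proj(b,s['position']+R[:,2]*.05)[0]; u0,v0=c.round().astype(int)
    print('pred orig/tip',proj(b,[s['position']+R[:,2]*.022,s['position']+R[:,2]*.062]).round(1).tolist())
    pl=s['position'] 
    for v in range(v0-8,v0+9):
        r=g[v,u0-8:u0+9]; w=np.clip(200-r,0,None)
        print(v, ' '.join('%3d'%x for x in r), round((w*np.arange(u0-8,u0+9)).sum()/max(w.sum(),1),2), round(w.sum()))
    return s,R,b
if __name__=='__main__':
    s,R,b=axis()
    o=s['position']+R[:,2]*.022
    print('vertical ref',proj(b,[o,o-[0,0,.04]]).round(2).tolist())
E
python3 ax.py
```

```text
t 9.03 p [ 0.5263 -0.1506  0.1842] z [-0.03   0.022 -0.999] x [0.223 0.975 0.015] ang 77.11 F [ 0.3 -0.2  0.2] M [ 0.04  0.03 -0.05] w 0.0069
pred orig/tip [[293.6, 140.7], [292.6, 152.2]]
141 252 252 254 254 237 183 175 198 201 181 161 171 210 217 245 253 252 293.62 129
142 246 249 253 254 252 222 167 150 158 167 195 230 250 252 253 252 251 292.54 161
143 216 224 238 245 251 249 206 137 130 182 245 253 254 253 252 251 251 292.7 150
144 177 170 209 230 236 238 202 144 148 215 251 254 253 252 252 251 251 290.2 159
145 195 179 207 222 221 197 167 139 157 212 242 250 252 252 252 252 252 291.08 164
146 218 213 217 226 220 175 134 116 128 164 209 233 241 244 249 251 252 292.09 282
147 223 220 225 225 218 168 114 107 112 135 183 215 225 229 234 239 244 292.31 379
148 221 222 224 227 220 165 118 112 108 128 180 216 218 216 218 222 227 292.37 387
149 222 223 224 226 216 164 118 110 111 126 181 212 219 214 216 217 214 292.36 387
150 222 225 223 224 203 159 117 110 109 128 185 214 217 216 215 217 214 292.29 390
151 220 227 225 222 203 154 112 113 114 138 193 218 218 217 219 220 215 292.14 375
152 226 224 223 218 189 147 118 115 126 161 204 219 219 217 218 217 215 291.8 342
153 225 225 223 204 167 134 121 126 138 175 207 219 217 219 216 217 217 291.42 337
154 225 225 220 210 173 150 143 135 146 184 211 217 219 218 218 216 219 291.43 266
155 223 222 220 217 208 204 189 173 177 201 216 219 221 219 217 218 218 292.19 60
156 220 221 221 220 221 220 217 210 210 216 219 220 216 220 217 217 217 0.0 0
157 222 220 221 219 217 219 222 219 218 218 221 220 221 215 219 219 214 0.0 0
vertical ref [[293.62, 140.71], [292.17, 151.94]]
```

Call:
play_rows(
  series=[
    {"dx":1,"dy":-4,"dz":-3,"turn":-0.005,"fingers":1},
    {"dx":1,"dy":-4,"dz":-4,"turn":-0.005,"fingers":1},
    {"dx":0,"dy":-2,"dz":-4,"turn":-0.005,"fingers":1},
    {"dx":0,"dy":-1,"dz":-2,"turn":0,"fingers":1},
    {"dx":0,"dy":0,"dz":0,"turn":0,"fingers":1},
  ],
)

```text
clock: 9.5
position: [0.5282, -0.1573, 0.1701]
ee_rot: [-0.019, 0.785, 0.619, -0.004]
contact_force: [0.2, -0.4, -0.1]
width: 0.007
```

```bash
cat >> ax.py <<'E'
    save(b,'z%d.png'%b['shot'],(270,125,312,170),12)
    print('slot proj',proj(b,[.5279,-.1607,.104]),b['shot'])
E
python3 ax.py
```

```text
t 9.5 p [ 0.5282 -0.1573  0.1701] z [-0.03   0.025 -0.999] x [0.234 0.972 0.017] ang 76.44 F [ 0.2 -0.4 -0.1] M [-0.   -0.03 -0.03] w 0.007
pred orig/tip [[292.6, 142.8], [291.7, 154.1]]
143 234 218 223 237 203 169 173 190 193 175 162 171 198 227 249 253 252 292.21 166
144 218 177 171 205 209 173 151 153 160 163 188 228 248 253 254 252 252 290.11 261
145 219 195 179 205 222 212 166 131 126 159 216 244 251 253 253 253 252 290.95 242
146 224 218 215 217 225 221 187 142 142 189 219 232 236 240 246 249 252 291.47 139
147 222 224 222 223 222 202 165 130 160 201 212 214 222 223 225 233 239 291.04 144
148 223 222 224 224 220 179 134 119 133 164 194 215 219 216 217 220 221 291.18 275
149 223 221 223 226 221 168 120 110 112 131 183 214 217 218 216 217 217 291.35 375
150 222 222 224 227 220 166 121 114 108 129 184 217 218 217 216 219 219 291.36 377
151 223 222 223 227 218 167 117 110 112 133 186 216 217 217 217 218 216 291.31 373
152 222 226 224 224 216 164 116 108 110 130 183 215 218 218 217 219 216 291.32 388
153 222 224 222 222 209 160 119 104 111 127 180 210 219 217 219 219 217 291.34 397
154 223 223 224 220 207 174 141 124 123 143 184 211 220 218 218 218 214 291.41 309
155 223 223 222 220 217 209 201 184 169 179 201 215 217 217 219 215 217 292.07 68
156 225 223 222 221 218 219 221 217 214 210 214 219 220 219 218 217 216 0.0 0
157 222 222 219 219 221 221 218 221 219 220 216 219 218 219 220 216 217 0.0 0
158 223 223 220 218 219 219 219 221 219 219 220 219 218 217 217 219 217 0.0 0
159 223 220 221 218 217 219 219 219 218 216 219 220 219 221 218 218 218 0.0 0
vertical ref [[292.62, 142.77], [291.22, 153.75]]
slot proj [[291.09386985 153.71118592]] 15
```

Call:
play_rows(
  series=[
    {"dx":0.6,"dy":-3,"dz":0,"turn":0,"fingers":1},
    {"dx":0,"dy":-2,"dz":0,"turn":0,"fingers":1},
    {"dx":0,"dy":-1,"dz":0,"turn":0,"fingers":1},
    {"dx":0,"dy":0,"dz":0,"turn":0,"fingers":1},
  ],
)

```text
clock: 9.88
position: [0.5291, -0.1629, 0.1705]
ee_rot: [-0.019, 0.785, 0.619, -0.004]
contact_force: [0.2, 0.2, -0.0]
width: 0.007
```

```bash
python3 ax.py; ls pics
```

```text
t 9.88 p [ 0.5291 -0.1629  0.1705] z [-0.03   0.025 -0.999] x [0.233 0.972 0.018] ang 76.52 F [ 0.2  0.2 -0. ] M [ 0.    0.02 -0.01] w 0.007
pred orig/tip [[292.5, 141.0], [291.5, 152.4]]
141 252 252 253 254 228 173 178 192 182 168 148 163 178 206 247 253 251 292.94 216
142 246 245 250 252 240 198 165 157 151 163 186 234 248 251 253 252 252 291.71 178
143 235 216 223 239 239 236 197 144 141 204 247 253 254 253 252 251 251 291.48 117
144 217 178 168 209 231 229 194 136 158 239 254 254 253 252 252 252 251 289.47 165
145 219 195 179 206 219 191 144 122 159 222 246 249 251 252 252 253 252 290.2 209
146 224 217 213 222 218 169 122 115 137 178 213 231 235 241 245 249 251 290.88 277
147 225 223 221 225 220 169 117 113 116 141 186 210 220 224 228 233 239 291.27 356
148 224 223 223 225 219 169 118 109 112 127 183 213 219 218 219 217 221 291.37 380
149 224 220 223 227 217 165 118 114 108 136 194 219 219 219 215 215 218 291.23 362
150 226 223 223 226 209 157 114 113 110 135 199 219 220 216 217 217 215 291.14 370
151 221 224 224 225 209 156 116 111 112 144 203 220 219 218 217 218 218 291.08 360
152 222 223 224 224 211 165 116 109 121 154 203 219 218 220 218 219 218 291.05 333
153 224 225 224 219 205 163 126 114 114 144 189 211 217 219 217 217 216 291.23 349
154 226 224 224 221 207 176 150 141 135 145 183 209 218 220 221 216 217 291.47 268
155 225 223 221 220 217 211 202 190 173 175 201 217 219 219 216 218 218 292.23 61
156 225 222 221 220 222 218 218 217 210 208 216 220 218 218 219 216 218 0.0 0
157 225 222 222 219 218 218 220 221 219 218 216 219 220 218 220 218 219 0.0 0
vertical ref [[292.51, 141.04], [291.12, 152.04]]
slot proj [[291.09386985 153.71118592]] 16
m1.png
s2.png
s3.png
s4.png
s5.png
side0.png
top0.png
z15.png
z16.png
```

Call:
play_rows(
  series=[
    {"dx":0,"dy":0,"dz":-2,"turn":0,"fingers":1},
    {"dx":0,"dy":0,"dz":-2,"turn":0,"fingers":1},
    {"dx":0,"dy":0,"dz":-2,"turn":0,"fingers":1},
    {"dx":0,"dy":0,"dz":-2,"turn":0,"fingers":1},
  ],
  squeeze=60,
)

```text
clock: 10.27
position: [0.5293, -0.163, 0.1625]
ee_rot: [-0.019, 0.785, 0.619, -0.004]
contact_force: [-0.5, -0.5, -0.6]
width: 0.0073
```

```bash
python3 -c "
from st import *
st()"
```

```text
t 10.27 p [ 0.5293 -0.163   0.1625] z [-0.029  0.025 -0.999] x [0.233 0.972 0.018] ang 76.5 F [-0.5 -0.5 -0.6] M [-0.02  0.07  0.04] w 0.0073
```

Call:
play_rows(
  series=[
    {"dx":0,"dy":0,"dz":-2,"turn":0,"fingers":1},
    {"dx":0,"dy":0,"dz":-2,"turn":0,"fingers":1},
  ],
)

```text
clock: 10.43
position: [0.529, -0.1629, 0.1579]
ee_rot: [-0.019, 0.785, 0.619, -0.004]
contact_force: [-0.4, 0.6, -1.1]
width: 0.0069
```

```bash
python3 ax.py
```

```text
t 10.43 p [ 0.529  -0.1629  0.1579] z [-0.03   0.025 -0.999] x [0.233 0.972 0.018] ang 76.5 F [-0.4  0.6 -1.1] M [-0.05 -0.01 -0.03] w 0.0069
pred orig/tip [[292.1, 144.6], [291.1, 155.7]]
144 240 218 178 158 169 165 182 175 152 128 120 111 118 124 187 247 253 292.04 628
145 232 220 195 180 191 169 165 180 180 182 169 150 164 184 230 252 253 291.38 288
146 226 224 216 215 216 197 168 143 145 155 164 172 196 213 235 245 250 291.33 259
147 222 223 225 221 223 219 204 156 119 141 184 206 213 219 222 227 233 291.23 198
148 223 222 224 220 227 225 212 161 133 160 195 215 221 220 216 216 218 291.07 150
149 221 221 220 223 220 213 177 138 136 171 187 210 220 219 217 215 216 290.72 189
150 224 224 224 223 223 202 150 114 120 137 163 205 219 221 217 217 216 290.84 313
151 221 222 225 225 222 191 142 116 108 119 153 203 219 215 217 219 217 290.86 368
152 222 222 225 226 222 188 136 111 108 113 147 205 217 219 217 217 216 290.85 395
153 222 225 226 224 220 190 141 114 110 113 133 183 212 220 215 218 217 291.1 414
154 221 224 225 224 220 201 167 140 127 119 138 179 212 217 220 219 218 291.43 328
155 223 225 225 222 221 218 208 202 189 167 172 201 216 217 220 216 218 292.23 71
156 225 225 221 220 220 220 219 220 218 211 209 214 217 219 218 218 218 0.0 0
157 225 226 220 221 218 218 220 218 219 219 218 219 217 218 221 218 214 0.0 0
158 227 223 220 219 221 217 220 222 219 216 216 217 217 219 219 217 219 0.0 0
159 225 223 222 221 219 219 216 220 217 218 218 218 220 218 217 216 220 0.0 0
160 209 213 219 222 221 222 220 221 221 217 218 222 218 221 221 218 219 0.0 0
vertical ref [[292.06, 144.58], [290.7, 155.35]]
slot proj [[291.09386985 153.71118592]] 17
```

Call:
play_rows(
  series=[
    {"dx":-1,"dy":0.2,"dz":0,"turn":0,"fingers":1},
    {"dx":-1,"dy":0.3,"dz":0,"turn":0,"fingers":1},
    {"dx":-1,"dy":0.2,"dz":0,"turn":0,"fingers":1},
  ],
  squeeze=25,
)

```text
clock: 10.73
position: [0.5269, -0.1623, 0.1572]
ee_rot: [-0.018, 0.785, 0.619, -0.003]
contact_force: [1.7, -0.1, -1.9]
width: 0.0071
```

```bash
python3 ax.py
```

```text
t 10.73 p [ 0.5269 -0.1623  0.1572] z [-0.028  0.025 -0.999] x [0.233 0.972 0.018] ang 76.5 F [ 1.7 -0.1 -1.9] M [-0.03 -0.52 -0.06] w 0.0071
pred orig/tip [[292.9, 145.0], [291.9, 156.1]]
145 217 195 180 200 187 167 187 195 194 179 154 138 139 161 228 252 253 293.25 322
146 223 218 212 216 211 179 162 155 163 159 152 166 193 215 241 249 252 292.3 269
147 224 222 224 225 224 213 187 142 129 151 174 199 213 223 229 234 240 292.09 216
148 223 222 223 222 226 223 211 153 134 173 200 216 219 220 217 218 224 291.86 138
149 221 222 223 225 223 213 195 148 137 171 196 214 219 217 215 217 216 291.83 152
150 222 222 222 225 218 183 151 126 123 145 177 209 219 217 217 216 217 291.59 294
151 222 221 225 227 218 177 129 112 111 131 167 208 219 216 218 215 220 291.57 371
152 224 223 224 224 217 169 121 110 109 124 171 208 220 218 218 218 217 291.48 393
153 224 223 223 222 206 156 118 110 110 122 167 210 216 220 218 215 218 291.42 414
154 223 224 221 222 205 173 139 125 121 125 179 211 219 217 219 217 217 291.52 336
155 225 225 224 221 217 208 202 186 168 170 200 217 218 220 221 218 217 292.22 74
156 225 222 221 220 220 221 218 218 208 208 216 219 217 218 217 218 215 0.0 0
157 223 221 220 220 220 218 222 220 219 218 220 218 219 221 217 216 218 0.0 0
158 223 225 221 219 219 218 218 220 218 218 221 218 221 221 219 220 216 0.0 0
159 222 222 222 219 217 219 220 221 218 217 217 219 218 220 218 216 216 0.0 0
160 215 219 220 219 222 223 222 220 217 216 220 221 223 217 218 218 215 0.0 0
161 163 184 204 214 217 222 221 220 219 219 220 220 219 215 211 217 212 284.3 52
vertical ref [[292.86, 145.05], [291.47, 155.8]]
slot proj [[291.09386985 153.71118592]] 18
```

Call:
play_rows(
  series=[
    {"dx":-0.5,"dy":0.1,"dz":0,"turn":0,"fingers":1},
    {"dx":0,"dy":0,"dz":-2,"turn":0,"fingers":1},
    {"dx":0,"dy":0,"dz":-2,"turn":0,"fingers":1},
    {"dx":0,"dy":0,"dz":-1.5,"turn":0,"fingers":1},
  ],
  squeeze=30,
)

```text
clock: 11.12
position: [0.5271, -0.1626, 0.1524]
ee_rot: [-0.017, 0.785, 0.619, -0.003]
contact_force: [0.5, -0.5, 0.2]
width: 0.0072
```

```bash
python3 -c "
from st import *
st()"
```

```text
t 11.12 p [ 0.5271 -0.1626  0.1524] z [-0.025  0.024 -0.999] x [0.233 0.972 0.017] ang 76.5 F [ 0.5 -0.5  0.2] M [-0.05 -0.19  0.04] w 0.0072
```

Call:
play_rows(
  series=[
    {"dx":0,"dy":0,"dz":-2,"turn":0,"fingers":1},
    {"dx":0,"dy":0,"dz":-2,"turn":0,"fingers":1},
    {"dx":0,"dy":0,"dz":-3,"turn":0,"fingers":1},
  ],
  squeeze=100,
)

```text
clock: 11.37
position: [0.5273, -0.1636, 0.1468]
ee_rot: [-0.016, 0.785, 0.619, -0.003]
contact_force: [-0.3, 1.0, 8.9]
width: 0.0071
```

```bash
python3 -c "
from st import *
st()"
```

```text
t 11.37 p [ 0.5273 -0.1636  0.1468] z [-0.024  0.021 -0.999] x [0.233 0.972 0.015] ang 76.53 F [-0.3  1.   8.9] M [ 0.25  0.15 -0.03] w 0.0071
```

Call:
play_rows(
  series=[
    {"dx":0,"dy":0,"dz":-3,"turn":0,"fingers":1},
    {"dx":0,"dy":0,"dz":-3,"turn":0,"fingers":1},
    {"dx":0,"dy":0,"dz":-3,"turn":0,"fingers":1},
  ],
)

```text
clock: 11.62
position: [0.5278, -0.1636, 0.1408]
ee_rot: [-0.015, 0.785, 0.619, -0.002]
contact_force: [-2.8, 0.6, 17.0]
width: 0.0074
```

```bash
python3 -c "
from st import *
st()"
```

```text
t 11.62 p [ 0.5278 -0.1636  0.1408] z [-0.022  0.021 -1.   ] x [0.233 0.972 0.015] ang 76.52 F [-2.8  0.6 17. ] M [ 0.27  0.55 -0.03] w 0.0074
```

Call:
play_rows(
  series=[
    {"dx":0,"dy":0,"dz":2,"turn":0,"fingers":1},
    {"dx":0.5,"dy":0.5,"dz":0,"turn":0.02,"fingers":1},
    {"dx":-0.5,"dy":-0.5,"dz":-2,"turn":-0.02,"fingers":1},
    {"dx":0,"dy":0,"dz":-3,"turn":0,"fingers":1},
    {"dx":0,"dy":0,"dz":-3,"turn":0,"fingers":1},
    {"dx":0,"dy":0,"dz":-3,"turn":0,"fingers":1},
  ],
)

```text
clock: 12.12
position: [0.5277, -0.1632, 0.1372]
ee_rot: [-0.014, 0.785, 0.619, -0.001]
contact_force: [-3.1, 0.9, 8.1]
width: 0.0075
```

```bash
python3 ax.py
```

```text
t 12.12 p [ 0.5277 -0.1632  0.1372] z [-0.019  0.021 -1.   ] x [0.234 0.972 0.016] ang 76.46 F [-3.1  0.9  8.1] M [ 0.17  0.53 -0.03] w 0.0075
pred orig/tip [[291.8, 150.2], [290.7, 160.8]]
150 223 224 223 221 194 171 181 191 182 143 127 127 131 137 174 209 219 293.29 438
151 222 221 223 222 210 177 157 164 171 159 149 168 191 191 205 216 221 291.45 270
152 222 223 224 224 224 206 175 140 139 155 166 197 214 218 216 221 216 291.04 226
153 220 223 225 223 221 221 207 152 129 148 157 191 213 219 218 216 220 291.51 221
154 223 225 224 223 223 223 216 173 151 169 164 188 207 216 219 219 216 291.72 153
155 223 222 222 222 221 220 219 206 201 189 186 202 214 217 221 217 219 292.58 24
156 224 225 223 220 221 219 217 221 221 214 209 217 220 220 218 218 214 0.0 0
157 226 221 221 222 221 218 216 218 220 220 216 218 215 219 219 217 216 0.0 0
158 225 223 220 220 219 217 220 217 223 219 217 218 216 219 219 216 218 0.0 0
159 226 222 225 219 219 220 217 219 217 219 219 217 220 221 219 217 217 0.0 0
160 206 214 220 221 221 218 220 222 219 216 219 218 219 220 219 218 219 0.0 0
161 157 164 183 204 210 217 221 223 221 218 218 221 222 217 212 216 217 283.73 95
162 208 176 167 155 162 183 206 208 215 218 221 222 218 201 181 187 205 287.86 186
163 252 250 240 207 179 169 157 164 182 193 207 219 217 196 166 184 202 291.23 207
164 253 254 253 252 249 238 209 185 170 153 163 183 196 189 182 195 211 293.0 181
165 252 252 252 253 254 253 252 250 239 208 187 173 166 159 153 175 214 295.85 185
166 251 252 252 252 252 252 253 254 253 251 251 242 232 201 166 176 233 297.42 58
vertical ref [[291.82, 150.18], [290.49, 160.59]]
slot proj [[291.09386985 153.71118592]] 19
```

Call:
play_rows(
  series=[
    {"dx":0,"dy":0,"dz":-3,"turn":0,"fingers":1},
    {"dx":0,"dy":0,"dz":-3,"turn":0,"fingers":1},
    {"dx":0,"dy":0,"dz":-3,"turn":0,"fingers":1},
  ],
)

```text
clock: 12.42
position: [0.5274, -0.163, 0.1306]
ee_rot: [-0.014, 0.786, 0.618, -0.001]
contact_force: [-2.5, -0.2, 7.3]
width: 0.0071
```

```bash
python3 -c "
from st import *
st()"
```

```text
t 12.42 p [ 0.5274 -0.163   0.1306] z [-0.018  0.021 -1.   ] x [0.236 0.972 0.016] ang 76.38 F [-2.5 -0.2  7.3] M [0.1  0.31 0.04] w 0.0071
```

Call:
play_rows(
  series=[
    {"dx":0,"dy":0,"dz":-2,"turn":0,"fingers":1},
    {"dx":0,"dy":0,"dz":-2,"turn":0,"fingers":1},
    {"dx":0,"dy":0,"dz":-2,"turn":0,"fingers":1},
  ],
)

```text
clock: 12.67
position: [0.5274, -0.1629, 0.1267]
ee_rot: [-0.013, 0.786, 0.618, -0.0]
contact_force: [-1.0, 0.8, 6.1]
width: 0.0073
```

```bash
python3 -c "
from st import *
st()"
```

```text
t 12.67 p [ 0.5274 -0.1629  0.1267] z [-0.017  0.02  -1.   ] x [0.237 0.971 0.016] ang 76.29 F [-1.   0.8  6.1] M [ 0.04  0.25 -0.01] w 0.0073
```

Call:
play_rows(
  series=[
    {"dx":0,"dy":0,"dz":-3,"turn":0,"fingers":1},
    {"dx":0,"dy":0,"dz":-3,"turn":0,"fingers":1},
  ],
  squeeze=120,
)

```text
clock: 12.83
position: [0.5274, -0.1628, 0.1257]
ee_rot: [-0.013, 0.787, 0.617, 0.0]
contact_force: [-6.7, 1.6, 26.6]
width: 0.0069
```

```bash
python3 ax.py
```

```text
t 12.83 p [ 0.5274 -0.1628  0.1257] z [-0.016  0.02  -1.   ] x [0.238 0.971 0.016] ang 76.24 F [-6.7  1.6 26.6] M [0.4  1.04 0.02] w 0.0069
pred orig/tip [[291.5, 153.3], [290.4, 163.8]]
153 222 223 229 220 184 170 188 180 143 118 110 123 125 148 193 218 221 292.75 515
154 223 224 227 222 188 159 164 172 173 151 144 159 175 186 213 219 219 291.55 324
155 224 224 222 220 209 187 165 160 164 169 174 197 209 215 219 221 218 290.69 181
156 225 224 221 220 219 218 205 203 207 209 208 215 219 219 221 217 217 0.0 0
157 224 223 222 221 220 220 218 217 221 219 216 218 217 219 219 217 216 0.0 0
158 224 224 222 221 219 217 219 221 219 219 217 219 219 218 218 218 217 0.0 0
159 227 224 224 221 220 217 221 219 221 218 216 219 219 220 219 219 217 0.0 0
160 207 213 215 221 218 220 222 221 219 217 217 220 218 220 218 219 218 0.0 0
161 162 167 186 205 213 217 220 222 220 217 219 219 218 216 215 215 216 283.71 84
162 208 176 162 160 161 183 203 211 218 217 220 222 220 201 181 187 207 287.86 189
163 252 250 240 204 178 166 157 165 181 191 206 217 216 194 165 181 204 291.3 220
164 253 254 254 252 250 239 211 184 167 151 162 182 194 190 181 194 208 293.0 191
165 252 252 252 253 254 253 252 250 239 208 187 173 164 158 152 172 212 295.88 191
166 251 251 252 252 252 252 253 254 253 252 249 242 233 205 165 177 232 297.39 57
167 251 251 251 251 252 252 252 252 252 253 253 253 253 251 241 237 248 0.0 0
168 251 251 251 251 251 251 251 251 252 252 252 252 253 253 253 252 252 0.0 0
169 252 251 251 251 251 251 251 252 251 251 251 251 252 252 252 252 252 0.0 0
vertical ref [[291.47, 153.34], [290.16, 163.55]]
slot proj [[291.09386985 153.71118592]] 20
```

Call:
play_rows(
  series=[
    {"dx":0,"dy":0,"dz":-1,"turn":-0.06,"fingers":1},
    {"dx":0,"dy":0,"dz":-1,"turn":-0.08,"fingers":1},
    {"dx":0,"dy":0,"dz":-1,"turn":-0.1,"fingers":1},
    {"dx":0,"dy":0,"dz":-1,"turn":-0.1,"fingers":1},
  ],
)

```text
clock: 13.22
position: [0.5269, -0.1624, 0.1259]
ee_rot: [-0.012, 0.883, 0.469, 0.003]
contact_force: [-2.4, 0.2, 9.1]
width: 0.0065
```

```bash
python3 -c "
from st import *
s,R=st();print(s['qpos'].round(2))"
```

```text
t 13.22 p [ 0.5269 -0.1624  0.1259] z [-0.006  0.023 -1.   ] x [0.56  0.829 0.016] ang 55.96 F [-2.4  0.2  9.1] M [-0.02  0.35  0.11] w 0.0065
[-0.44  0.34  1.72  0.02  1.1  -1.42]
```

Call:
play_rows(
  series=[
    {"dx":0,"dy":0,"dz":-1,"turn":-0.1,"fingers":1},
    {"dx":0,"dy":0,"dz":-1,"turn":-0.1,"fingers":1},
    {"dx":0,"dy":0,"dz":-1,"turn":-0.1,"fingers":1},
    {"dx":0,"dy":0,"dz":-1,"turn":-0.1,"fingers":1},
    {"dx":0,"dy":0,"dz":-1,"turn":-0.1,"fingers":1},
    {"dx":0,"dy":0,"dz":-1,"turn":-0.1,"fingers":1},
  ],
)

```text
clock: 13.72
position: [0.5266, -0.162, 0.1259]
ee_rot: [-0.009, 0.985, 0.172, 0.007]
contact_force: [-2.1, 1.1, 7.1]
width: 0.0066
```

```bash
python3 -c "
from st import *
s,R=st();print(s['qpos'].round(2))"
```

```text
t 13.72 p [ 0.5266 -0.162   0.1259] z [ 0.01   0.021 -1.   ] x [0.941 0.339 0.017] ang 19.82 F [-2.1  1.1  7.1] M [0.   0.4  0.13] w 0.0066
[-0.44  0.33  1.74  0.03  1.08 -0.8 ]
```

Call:
play_rows(
  series=[
    {"dx":0,"dy":0,"dz":-1,"turn":-0.1,"fingers":1},
    {"dx":0,"dy":0,"dz":-1,"turn":-0.1,"fingers":1},
    {"dx":0,"dy":0,"dz":-1,"turn":-0.1,"fingers":1},
    {"dx":0,"dy":0,"dz":-1,"turn":-0.1,"fingers":1},
    {"dx":0,"dy":0,"dz":-1,"turn":-0.08,"fingers":1},
  ],
)

```text
clock: 14.13
position: [0.5265, -0.1616, 0.1259]
ee_rot: [-0.007, 0.997, -0.079, 0.01]
contact_force: [-2.0, 0.7, 9.1]
width: 0.0064
```

```bash
python3 -c "
from st import *
s,R=st();print(s['qpos'].round(2))"
```

```text
t 14.13 p [ 0.5265 -0.1616  0.1259] z [ 0.021  0.012 -1.   ] x [ 0.987 -0.159  0.019] ang -9.12 F [-2.   0.7  9.1] M [-0.01  0.35  0.19] w 0.0064
[-0.44  0.32  1.75  0.02  1.06 -0.29]
```

Call:
play_rows(
  series=[
    {"dx":0,"dy":0,"dz":-1,"turn":-0.06,"fingers":1},
    {"dx":0,"dy":0,"dz":-1,"turn":-0.06,"fingers":1},
    {"dx":0,"dy":0,"dz":-1,"turn":-0.06,"fingers":1},
  ],
)

```text
clock: 14.38
position: [0.5266, -0.1615, 0.1259]
ee_rot: [-0.006, 0.985, -0.174, 0.011]
contact_force: [-2.4, -0.1, 7.9]
width: 0.0068
```

```bash
python3 -c "
from st import *
s,R=st();print(s['qpos'].round(2))"
```

```text
t 14.38 p [ 0.5266 -0.1615  0.1259] z [ 0.024  0.007 -1.   ] x [ 0.939 -0.342  0.02 ] ang -20.0 F [-2.4 -0.1  7.9] M [0.09 0.44 0.11] w 0.0068
[-0.43  0.32  1.75  0.02  1.05 -0.1 ]
```

Call:
play_rows(
  series=[
    {"dx":0,"dy":0,"dz":-1,"turn":-0.06,"fingers":1},
    {"dx":0,"dy":0,"dz":-1,"turn":-0.06,"fingers":1},
    {"dx":0,"dy":0,"dz":-1,"turn":-0.06,"fingers":1},
  ],
)

```text
clock: 14.63
position: [0.5267, -0.1612, 0.1259]
ee_rot: [-0.005, 0.964, -0.265, 0.013]
contact_force: [-0.5, 0.7, 7.5]
width: 0.0067
```

```bash
python3 - <<'E'
from st import *
s,R=st()
b=get_image('side'); save(b,'s9.png',(262,115,322,170),10)
E
```

```text
t 14.63 p [ 0.5267 -0.1612  0.1259] z [ 0.027  0.002 -1.   ] x [ 0.859 -0.511  0.022] ang -30.74 F [-0.5  0.7  7.5] M [0.2  0.42 0.69] w 0.0067
```

View pics/s9.png

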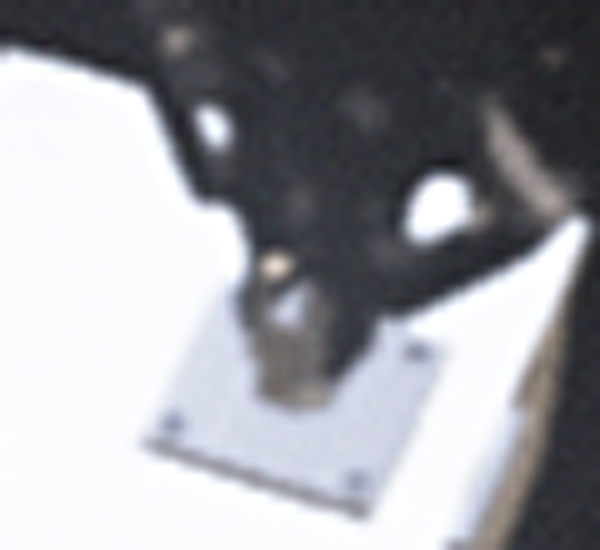

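The crop shows the shoulder seated on the plate at (295,395), with the bow turned and edge-on to the camera. The moment jumped to 0.69 N m, so the stop is reached. I'm holding a moderate torque and a downward push.

Call:
play_rows(
  series=[
    {"dx":0,"dy":0,"dz":-1,"turn":-0.02,"fingers":1},
    {"dx":0,"dy":0,"dz":-1,"turn":-0.02,"fingers":1},
    {"dx":0,"dy":0,"dz":-1,"turn":-0.02,"fingers":1},
    {"dx":0,"dy":0,"dz":-1,"turn":-0.02,"fingers":1},
  ],
)

```text
clock: 15.02
position: [0.5268, -0.1609, 0.1259]
ee_rot: [-0.003, 0.953, -0.302, 0.014]
contact_force: [-1.9, 0.3, 8.3]
width: 0.0068
```

```bash
python3 - <<'E'
from st import *
st()
for i in range(10): get_image('side')
st()
E
```

```text
t 15.02 p [ 0.5268 -0.1609  0.1259] z [ 0.028 -0.002 -1.   ] x [ 0.817 -0.576  0.024] ang -35.21 F [-1.9  0.3  8.3] M [0.2  0.49 0.86] w 0.0068
t 15.52 p [ 0.5268 -0.1608  0.126 ] z [ 0.028 -0.002 -1.   ] x [ 0.817 -0.576  0.024] ang -35.16 F [-0.7  0.5  8.6] M [0.25 0.48 0.79] w 0.0064
```

```bash
python3 - <<'E'
from st import *
st(); print(sign_off())
E
```

```text
t 15.52 p [ 0.5268 -0.1608  0.126 ] z [ 0.028 -0.002 -1.   ] x [ 0.817 -0.576  0.024] ang -35.16 F [-0.7  0.5  8.6] M [0.25 0.48 0.79] w 0.0064
the job is handed in; nothing more can be done
None
```

I took the flat-bowed key from the stand, pushed it past both pins until it was home, and turned it clockwise to its stop. I handed the job in at 15.5 s with the key still gripped and held there.

**Last checks**
- **Home:** TCP height is 0.126 m, which is where it should be with the shoulder on the plate. The steady push down is about 8.6 N, and the picture shows the shoulder on the plate.
- **Turned:** the turning moment jumped from about 0.1 to 0.7–0.8 N m, which I take as the barrel's stop. Pose, push and moment held steady over the last 0.5 s.
- **Other things:** I made no contact with anything else on purpose. I last saw the T-handled key in the stand after lifting the latch key; I did not check the whole counter again at the end.

**Disagreements**
- The gripper read 6.5–7 mm wide on the 9 mm bow throughout, though the key was clearly held.
- The tool turned about 111°, more than the 90° plus 11° of play I expected. I think the rest is twist or slip of the bow between the pads against the stop. I had no direct reading of the barrel's angle.
- The tool also stayed tilted about 1.6°.

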